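# Load the thread winder and hold it at third speed

## Robot

A 6-joint arm with a two-finger parallel gripper is mounted at the origin on a cart in front of the work surface, level with it; the furniture and walls round the work are solid. World frame = base frame: x ahead of the robot, y to its left, z up, the work surface at z = 0. Lengths are in m, angles in degrees, forces in N, time in s.
With the tool pointing down it reaches from about 0.35 to 0.8 m from the base axis. Payload 7.3 kg.
Tool frame: the origin (TCP) lies on the centre line of the jaws, within the pads' length; the fingertips stand ctrl.tcp_to_tips ahead of it and the grasp point (between the pads) lies 6 mm ahead of it (ctrl.tcp_to_tips is the distance from the TCP to the fingertips, in m); z points along the fingers, y is the line along which they close (so a half turn about z gives the same grasp; the last joint's range is limited). The gripper opens to 85 mm and grips with 20 to 120 N. Pads are 22 mm wide; open, the fingers measure 114 mm over their backs; the gripper's body (76 mm by 85 mm) begins 54 mm behind the grasp point. The pads swing forward as they close: fully open they stand 13 mm farther back than shut.
Start: joints at [-8.365, 19.595, 87.324, -0, 73.075, -8.365], TCP at [0.525, 0, 0.256] pointing down, gripper open.
Joint ranges: [-145.02, 145.02], [-44.19, 115.74], [2.07, 154.8], [-57.11, 237.11], [16.16, 152.29], [-177.93, 177.93]. Speed limits (degrees/s): [147.25, 147.25, 180, 180, 180, 180].

## Interface

Orientations are given as [roll, pitch, yaw] about the fixed x, y, z axes, in that order (R = Rz(yaw) Ry(pitch) Rx(roll)).
In Python, from workcell import ctrl, viewer gives the robot as it stands.
- The arm moves only by the tool drive_tool, never from a script. Its argument "increments" is one flat list of numbers, 4 for each row, row after row: the shift along the tool's x, y, z in shares of 0.6 m (1.0 is 0.6 m), then the turn about the tool's z in a scale on which 1.0 is 4 rad. A call has 1 to 12 rows; each row is the pose to reach, as a shift and turn from the pose commanded when the call began, along the tool's axes at that moment; what a row does not reach only later rows make up. A row lasts 1/8 s, in which the tool goes at most 62.5 mm and 10.7 degrees, less where a joint would pass 70% of its speed; a pose out of reach is approached as far as the arm can. A shift or turn number past 1, either way, is cut back to 1. A call with a gripper value outside its range is refused whole. "jaw" is the finger opening in m, from 0 to 0.0854, set as the call begins (left out, the last holds). The fingers move at their own pace and stop on an object; "grip_force" is the grip in N (left out, the last holds). Time passes only in rows, so rows that repeat a pose let the fingers close. It gives the time, the measured TCP pose, the force, the opening and the grip force at its end, in the units of the state.
- ctrl.observe(): the state, without advancing time (a new reading comes with each control period).
- viewer.grab_frame(name): name is "scene" or "side" or "wrist"; returns a dict with "frame" (420x560x3 uint8, red, green, blue), "fx", "fy", "cx", "cy" (pixels), "k1" (the pictures are not rectified: a ray, as slopes to the right and down, at radius r is drawn at 1 + k1 r^2 times it, then the intrinsics apply), "extrinsics" (4x4, takes a point from world to camera coordinates). Camera axes: x right, y down, z forward; pixel columns grow to the right and rows downward; lengths in m; the calibration is good to about 2 mm. A picture is of the moment at which its call begins. There is no depth.
- ctrl.sign_off(): hands the job in; it is judged then, once.
Trained networks look in the newest picture that a camera, given by its name, has taken for a name from the list of things; names that differ only in an ending like _2 or _b are one class to them, and where a whole thing is asked for, a point or a joint stands for the part that bears it (a point fixed in the world has none). Each returns a list of dicts, best first, with "conf" (0 to 1); they miss things now and then, are a little off and sometimes report something else, mostly with a low value. They report only what shows in the picture. A call takes as long as a camera call.
- viewer.find_in(camera, name): "position" ([x, y, z] in m, in world coordinates, good to about 4 mm: the middle of the surface that is visible of it).
The state is a dict: "t": time; "q": joint angles; "qd": joint speeds; "tau": joint torques, N m; "tcp_pos": TCP position; "tool_rot": TCP orientation; "ft_force": force on the tool from outside, world axes, zero at the start; "wrist_torque": the same for the moment, N m; "opening": opening from 0.0 (shut) to 1.0 (fully open); "grasp_force": force on a finger pad.
Only numpy, scipy, OpenCV 4.12 (cv2) and the standard library are available. Lean on these libraries where they do the work, as an engineer would, in place of code of your own. Each camera call takes 0.05 s, during which the arm holds its last target. There are 200 camera calls.

## Task

Set the two spools standing beside the thread winder upright into the cups that fit them: the larger spool down in the wide cup, the smaller one down in the narrow cup. Once both are seated and let go, turn the winder's sprung dial clockwise (seen from above) past the first and second clicks to the third, and keep holding it there against its spring: finish with the gripper still holding the dial at the third mark. Do not turn the dial before both spools are in, do not knock a spool over, and leave the other things on the table where they are.

Things in the scene. Friction and masses are not known exactly. Their poses are not given: they have to be found in the camera images.
- large_spool: the larger thread spool, black flanges, 48 mm diameter, 62 mm tall, 35 g, standing loose on the worktop; origin at the centre of its underside, z along its axis. It can be gripped as a straight cylinder of 48 mm at any height.
- small_spool: the smaller thread spool, pale wooden flanges, 36 mm diameter, 50 mm tall, 35 g, standing loose on the worktop; origin at the centre of its underside, z along its axis. It can be gripped as a straight cylinder of 36 mm at any height.
- wide_stand_seat (a point): centre of the cup floor of the wide spool stand: a fixed dark round base, 90 mm diameter, 8 mm thick, with a metal cup ring on it; the cup floor is the base top (z = 8 mm), the cup is 56 mm wide inside, flaring to 62 mm at its rim 14 mm higher (z = 22 mm), wall 4 mm. Takes the large spool.
- narrow_stand_seat (a point): centre of the cup floor of the narrow spool stand: same base (90 mm diameter, 8 mm thick) and the same cup height, but the cup is 44 mm wide inside, flaring to 50 mm at its rim (z = 22 mm). Takes the small spool. The two stands may be on either side.
- winder: thread winder, a fixed white box 150 x 130 mm (its x, y), 58 mm high; origin: centre of its underside; its -x side faces the robot within 0.35 rad. The upright dial axis is 25 mm towards -x from the centre. Of four black marks round the dial the shortest, on the -x side, is rest; the longer 1st, 2nd, 3rd follow clockwise, 0.4 rad apart. Reel and wire guide 75 mm behind it, up to z = 108 mm.
- speed_dial (a joint): angle of the winder's dial in rad, 0 at rest, growing clockwise seen from above; clicks at 0.4, 0.8 and 1.2 (the third), end stop at 1.27. A spring always drives it back to 0 when let go; turning takes 0.03 to 0.12 N m, holding it at the third click about 0.09 N m.
- dial_grip (a point): grip point of the dial: on its axis, inside its upright grip bar, 83 mm above the worktop. The bar is 56 mm long, 14 mm wide, its top at z = 96 mm; it stands on a round skirt of 64 mm diameter whose top is at z = 69 mm. At rest the bar lies along the winder's x axis; it turns with the dial. The point's x axis runs along the bar, its z is up.
- thimble: steel thimble, 19 mm wide, 22 mm tall, loose, to be left alone; origin at the centre of its underside
- bobbin: small metal bobbin with black thread, 21 mm wide, 12 mm tall, loose, to be left alone; origin at the centre of its underside
- oil_bottle: small brown dropper bottle, 33 mm wide, 102 mm tall, loose, to be left alone; origin at the centre of its underside
- button_pot: round lidded pot, 66 mm wide, 30 mm tall, loose, to be left alone; origin at the centre of its underside

How it is judged (in metres and radians):
On the way, in this order (a step that is already met when the one before it is completed fails the run):
1. both spools stand in their matching cups, let go (horizontal distance between large_spool and wide_stand_seat below 0.008 m and z of large_spool in the frame of wide_stand_seat below 0.003 m and angle between each of large_spool, small_spool's own z axis and vertical below 0.1 rad and horizontal distance between small_spool and narrow_stand_seat below 0.008 m and z of small_spool in the frame of narrow_stand_seat below 0.003 m and contact force between the fingers and large_spool below 0.1 N and contact force between the fingers and small_spool below 0.1 N), for 0.3 s.
2. the gripper holds the dial at the third click (value of joint speed_dial above 1.1 rad and contact force between the fingers and winder above 0.5 N), for 0.3 s.
At the end, for the whole second after the job is handed in: the large spool stands on the floor of the wide cup and the small one on the floor of the narrow cup (within 8 mm of the centre, 3 mm of the floor, 0.1 rad of upright), neither touched by the gripper; the gripper touches the dial and holds it steady at the third click (above 1.1 rad) (all of step 1 and all of step 2 and velocity of joint speed_dial between -0.2 and 0.2 rad/s); the arm keeps its last pose, push and grip.
It fails at once if the dial is turned before both spools are seated (value of joint speed_dial above 0.25 rad and not (horizontal distance between large_spool and wide_stand_seat below 0.008 m and z of large_spool in the frame of wide_stand_seat below 0.003 m and angle between each of large_spool, small_spool's own z axis and vertical below 0.1 rad and horizontal distance between small_spool and narrow_stand_seat below 0.008 m and z of small_spool in the frame of narrow_stand_seat below 0.003 m)).
It fails at once if a spool is knocked over (angle between any of large_spool, small_spool's own z axis and vertical above 0.7 rad).
It fails at once if another thing on the table is displaced (distance of any of thimble, bobbin, oil_bottle, button_pot from where it was at the start of the episode above 0.025 m).
It also fails if it takes over 72 s, if anything falls off the work surface, if the arm or the gripper's body presses on something with over 40 N, if the wrist force passes 120 N, or if a joint passes its speed limit or range.

## Working session

There is one attempt and no reset: what is moved stays moved. The work goes in short steps, Python scripts to look and compute and a tool call to move; the robot and the scene stay as the last step left them, time stands still between calls to the robot, and variables do not carry over. Pictures are saved under pics/ and viewed, at most 11 in all, crops included, and the job is handed in when it is done.

Besides the shell and the picture viewer there is one more tool, called as name(argument=value, ...), one argument or row to a line, values as JSON. drive_tool: Moves the arm, as the interface text tells. Its arguments: {"type":"object","properties":{"increments":{"type":"array"},"jaw":{"type":"number"},"grip_force":{"type":"number"}},"required":["increments"]}

```bash
mkdir -p pics; cat > h.py <<'E'
import numpy as np, cv2
from workcell import ctrl, viewer
def grab(cam,fn=None):
    f=viewer.grab_frame(cam)
    if fn: cv2.imwrite('pics/'+fn,cv2.cvtColor(np.array(f['frame']),cv2.COLOR_RGB2BGR))
    return f
def proj(f,P):
    P=np.atleast_2d(P); E=np.array(f['extrinsics']); c=P@E[:3,:3].T+E[:3,3]
    s=c[:,:2]/c[:,2:]; s=s*(1+f['k1']*(s**2).sum(1,keepdims=True))
    return s*[f['fx'],f['fy']]+[f['cx'],f['cy']]
def back(f,uv,z):
    s0=(np.array(uv,float)-[f['cx'],f['cy']])/[f['fx'],f['fy']]; s=s0.copy()
    for _ in range(20): s=s0/(1+f['k1']*(s@s))
    E=np.array(f['extrinsics']); d=E[:3,:3].T@np.r_[s,1]; o=-E[:3,:3].T@E[:3,3]
    return o+d*(z-o[2])/d[2]
E
python3 - <<'E'
from h import *
o=ctrl.observe(); print(o['t'],o['tcp_pos'],o['tool_rot'],ctrl.tcp_to_tips)
for c in ['scene','side','wrist']:
    f=grab(c,c+'0.png'); E=np.array(f['extrinsics']); print(c,-E[:3,:3].T@E[:3,3],f['fx'],f['k1'])
    for n in ['large_spool','small_spool','wide_stand_seat','narrow_stand_seat','winder','speed_dial','thimble','bobbin','oil_bottle','button_pot']:
        try: print(n,[(np.round(d['position'],3).tolist(),round(d['conf'],2)) for d in viewer.find_in(c,n)[:2]])
        except Exception as e: print(n,e)
print(ctrl.observe()['t'])
E
```

```text
0.0 [5.24629384e-01 8.21722330e-05 2.55616203e-01] [-1.79912847e+02 -1.26015235e-02  9.00018324e+01] 0.025
scene [-0.26242174 -0.41287449  0.62120125] 525.8140329208427 -0.11236743245954557
large_spool [([0.612, -0.251, 0.042], 0.79), ([0.565, -0.012, 0.074], 0.18)]
small_spool [([0.626, 0.29, 0.033], 0.71), ([0.564, -0.008, 0.07], 0.53)]
wide_stand_seat [([0.435, 0.242, 0.008], 0.67)]
narrow_stand_seat [([0.432, -0.231, 0.007], 0.69)]
winder [([0.561, -0.03, 0.057], 0.96)]
speed_dial [([0.57, -0.013, 0.074], 0.83), ([0.727, 0.215, 0.046], 0.61)]
thimble [([0.395, 0.056, 0.011], 0.53)]
bobbin [([0.43, -0.056, 0.008], 0.56)]
oil_bottle [([0.728, 0.214, 0.046], 0.59)]
button_pot [([0.724, -0.268, 0.03], 0.64)]
side [0.29308765 0.81821013 0.71385202] 393.22429791966704 0.022933917624088983
large_spool [([0.624, -0.237, 0.043], 0.65)]
small_spool [([0.631, 0.304, 0.039], 0.54)]
wide_stand_seat [([0.439, 0.25, 0.011], 0.72), ([0.737, -0.24, 0.028], 0.17)]
narrow_stand_seat [([0.438, -0.217, 0.004], 0.93)]
winder [([0.591, 0.017, 0.056], 0.83)]
speed_dial [([0.573, 0.006, 0.072], 0.82)]
thimble [([0.573, 0.002, 0.07], 0.51), ([0.407, 0.068, 0.013], 0.39)]
bobbin [([0.435, -0.05, 0.013], 0.48)]
oil_bottle [([0.732, 0.23, 0.052], 0.9)]
button_pot [([0.737, -0.242, 0.03], 0.59)]
wrist [0.52507296 0.08179459 0.37349676] 364.4165311754478 0.028639752394038542
large_spool [([0.626, -0.234, 0.043], 0.68)]
small_spool []
wide_stand_seat []
narrow_stand_seat [([0.443, -0.225, 0.005], 0.95)]
winder [([0.595, 0.004, 0.057], 0.75)]
speed_dial []
thimble [([0.402, 0.062, 0.02], 0.56)]
bobbin [([0.441, -0.054, 0.013], 0.71)]
oil_bottle []
button_pot []
1.65
```

View pics/scene0.png

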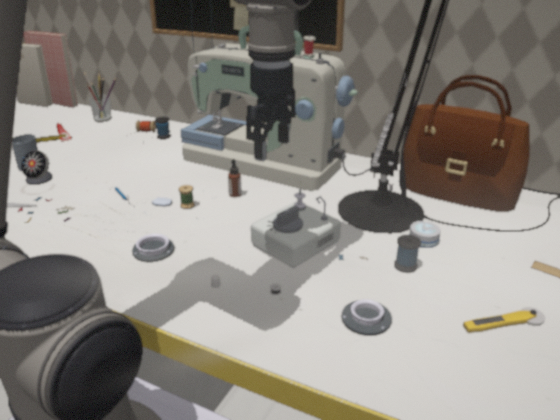

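View pics/side0.png

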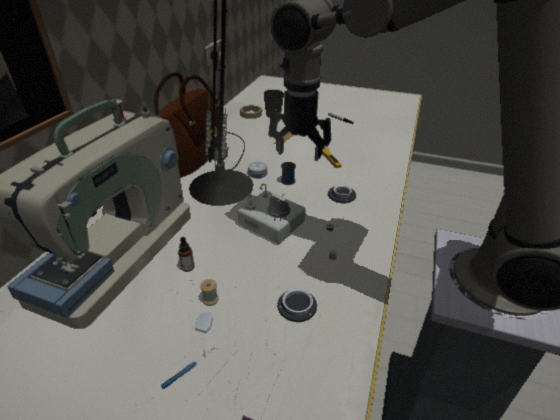

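View pics/wrist0.png

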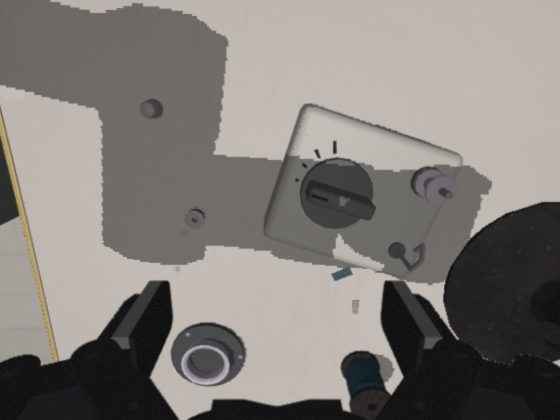

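The scene view shows the winder near (297,230), the wide stand at (153,247), the narrow one at (367,316), the large blue spool at (407,253) and the small one at (187,197). The lamp base is at (381,210). In the wrist view the dial is at (337,193), with its bar tilted about 17°.

```bash
python3 - <<'E'
from h import *
s=grab('scene');d=grab('side');w=grab('wrist')
def p(n,f,uv,z): print(n,np.round(back(f,uv,z)[:2],3))
for n,uv in dict(lampL=(338,210),lampR=(424,210),lampN=(381,228)).items(): p(n,s,uv,.01)
for n,uv in dict(lampL=(190,187),lampR=(253,187),lampN=(222,202)).items(): p('side'+n,d,uv,.01)
p('wide base s',s,(153,248),.004);p('wide rim s',s,(153,244),.022)
p('wide base d',d,(297,305),.004);p('wide rim d',d,(297.5,302),.022)
p('narrow base s',s,(367,318),.004);p('narrow rim s',s,(367.5,313),.022)
p('narrow base w',w,(208,354),.004);p('narrow rim w',w,(206,364),.022)
p('narrow d',d,(342,194),.004)
for uv in [(305,104),(462,153),(265,237),(410,276)]: p('boxc',w,uv,.055)
p('skirt',w,(336.5,193),.069)
p('barA',w,(308,191),.09);p('barB',w,(374,209),.09)
# stereo post of lamp: scene pixel at (395,130)/(225,100)
for h in [.1,.2,.3]: p('post s',s,(383,165),h)
for h in [.1,.2,.3]: p('post d',d,(223,140),h)
p('LS top s',s,(408,241),.062);p('LS top d',d,(288,165),.062);p('SS top s',s,(187,189),.05);p('SS top d',d,(209,284),.05)
E
```

```text
lampL [ 0.763 -0.047]
lampR [ 0.856 -0.23 ]
lampN [ 0.73  -0.163]
sidelampL [ 0.911 -0.089]
sidelampR [ 0.721 -0.159]
sidelampN [ 0.778 -0.05 ]
wide base s [0.442 0.247]
wide rim s [0.434 0.238]
wide base d [0.445 0.248]
wide rim d [0.442 0.254]
narrow base s [ 0.436 -0.23 ]
narrow rim s [ 0.428 -0.232]
narrow base w [ 0.442 -0.227]
narrow rim w [ 0.442 -0.226]
narrow d [ 0.442 -0.227]
boxc [0.549 0.07 ]
boxc [0.686 0.028]
boxc [ 0.514 -0.051]
boxc [ 0.655 -0.092]
skirt [ 0.577 -0.004]
barA [0.551 0.004]
barB [ 0.605 -0.011]
post s [ 0.865 -0.117]
post s [ 0.649 -0.174]
post s [ 0.432 -0.231]
post d [ 0.873 -0.268]
post d [ 0.778 -0.091]
post d [0.684 0.086]
LS top s [ 0.623 -0.247]
LS top d [ 0.631 -0.247]
SS top s [0.629 0.288]
SS top d [0.638 0.294]
```

The manual's scale: shifts go in shares of 0.6 m and turns go in shares of 4 rad. Converting my numbers, -0.19 m / 0.6 = -0.3167, 0.09 m / 0.6 = 0.15.

drive_tool(
  increments=[-0.0833,0.0367,0,0,-0.1667,0.075,0,0,-0.25,0.1167,0,0,-0.3167,0.15,0,0,-0.3167,0.15,0,0,-0.3167,0.15,0,0],
  jaw=0.085,
)

```text
t: 2.55
tcp_pos: [0.6147, -0.1895, 0.2559]
tool_rot: [-180.0, -0.0, 90.0]
ft_force: [-0.6, 0.6, 0.6]
opening: 0.995
grasp_force: 0.0
```

```bash
python3 - <<'E'
from h import *
o=ctrl.observe(); print(o['t'],o['tcp_pos'],o['tool_rot'])
f=grab('wrist','w1.png')
for n in ['large_spool','narrow_stand_seat','button_pot']: print(n,[(np.round(d['position'],3).tolist(),round(d['conf'],2)) for d in viewer.find_in('wrist',n)[:2]])
E
```

```text
2.55 [ 0.6146768  -0.18946369  0.25593495] [-1.79953232e+02 -4.62041664e-02  8.99924701e+01]
large_spool [([0.631, -0.242, 0.061], 0.97)]
narrow_stand_seat [([0.444, -0.225, 0.006], 0.78)]
button_pot [([0.737, -0.253, 0.029], 0.63)]
```

View pics/w1.png

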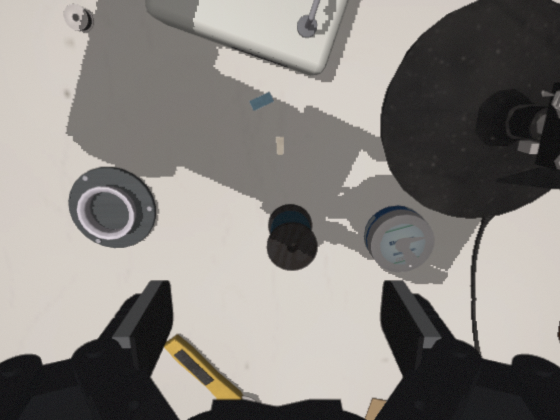

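The spool's top flange is at (292,245). The stand base is at (112,207) and its rim at (107,211). The pot at (400,238) leaves room for a partly open jaw.

```bash
python3 - <<'E'
from h import *
f=grab('wrist')
im=np.array(f['frame'])
def fit(P0,z,r,sgn,R=.006):
    # best circle by radial gradient
    g=cv2.GaussianBlur(cv2.cvtColor(im,cv2.COLOR_RGB2GRAY),(0,0),1).astype(np.float32)
    a=np.linspace(0,2*np.pi,120,endpoint=False); best=[]
    for dx in np.arange(-.012,.0121,.001):
        for dy in np.arange(-.012,.0121,.001):
            c=np.array(P0)+[dx,dy]; v=[]
            for q in (r-.0015,r+.0015):
                uv=proj(f,np.c_[c[0]+q*np.cos(a),c[1]+q*np.sin(a),np.full(120,z)]).astype(np.float32)
                v.append(cv2.remap(g,uv[:,0][None],uv[:,1][None],1)[0])
            best.append((np.clip(sgn*(v[1]-v[0]),-20,40).mean(),*c))
    return np.round(max(best),4)
print('LS top',fit((.628,-.246),.062,.024,1), back(f,(292,245),.062))
print('base',fit((.442,-.226),.008,.045,1), back(f,(112,207),.006))
print('rim out',fit((.442,-.226),.022,.035,-1), 'rim in',fit((.442,-.226),.022,.031,1), back(f,(107,211),.022))
E
```

```text
LS top [30.8117  0.629  -0.245 ] [ 0.62962937 -0.24496046  0.062     ]
base [39.9298  0.443  -0.227 ] [ 0.44157858 -0.22623654  0.006     ]
rim out [11.4985  0.449  -0.225 ] rim in [20.2302  0.446  -0.237 ] [ 0.44350732 -0.22532013  0.022     ]
```

drive_tool(
  increments=[-0.05,0.0133,0,0,-0.0917,0.0242,0.05,0,-0.0917,0.0242,0.1333,0,-0.0917,0.0242,0.2,0,-0.0917,0.0242,0.25,0,-0.0917,0.0242,0.3,0,-0.0917,0.0242,0.345,0,-0.0917,0.0242,0.345,0,-0.0917,0.0242,0.345,0],
  jaw=0.066,
)

```text
t: 3.92
tcp_pos: [0.6303, -0.245, 0.0508]
tool_rot: [179.9, 0.1, 90.0]
ft_force: [0.3, 0.1, 0.2]
opening: 0.771
grasp_force: 0.0
```

drive_tool(
  increments=[0,0,0,0,0,0,0,0,0,0,0,0,0,0,0,0,0,0,0,0,0,0,0,0],
  jaw=0.03,
  grip_force=30,
)

```text
t: 4.68
tcp_pos: [0.6305, -0.2454, 0.0513]
tool_rot: [179.8, 0.1, 90.0]
ft_force: [-1.3, 0.1, 6.8]
opening: 0.558
grasp_force: 31.4
```

drive_tool(
  increments=[0,0,-0.05,0,0,0,-0.1333,0,0,0,-0.2167,0,0,0,-0.2833,0,0.0333,-0.0133,-0.3167,0,0.1,-0.0333,-0.3167,0,0.1833,-0.0617,-0.3167,0,0.2667,-0.0917,-0.3167,0,0.35,-0.12,-0.3167,0,0.4333,-0.1483,-0.3167,0,0.5167,-0.1767,-0.3167,0,0.6,-0.205,-0.3167,0],
)

```text
t: 6.18
tcp_pos: [0.5057, 0.1165, 0.2398]
tool_rot: [179.9, -0.0, 90.0]
ft_force: [-0.3, -0.7, -0.8]
opening: 0.553
grasp_force: 31.1
```

To row units: 0.185 m / 0.6 = 0.3083, 0.15 m / 0.6 = 0.25.

drive_tool(
  increments=[0.0833,-0.03,0,0,0.1667,-0.0583,0,0,0.25,-0.0867,0,0,0.3083,-0.1067,0,0,0.3083,-0.1067,0,0,0.3083,-0.1067,0,0],
)

```text
t: 6.92
tcp_pos: [0.4426, 0.2996, 0.2395]
tool_rot: [180.0, 0.0, 90.0]
ft_force: [0.1, -0.0, -0.5]
opening: 0.553
grasp_force: 31.1
```

```bash
cat >> h.py <<'E'
def fit(f,P0,z,r,sgn):
    g=cv2.GaussianBlur(cv2.cvtColor(np.array(f['frame']),cv2.COLOR_RGB2GRAY),(0,0),1).astype(np.float32)
    a=np.linspace(0,2*np.pi,120,endpoint=False); best=[]
    for dx in np.arange(-.012,.0121,.001):
        for dy in np.arange(-.012,.0121,.001):
            c=np.array(P0)+[dx,dy]; v=[]
            for q in (r-.0015,r+.0015):
                uv=proj(f,np.c_[c[0]+q*np.cos(a),c[1]+q*np.sin(a),np.full(120,z)]).astype(np.float32)
                v.append(cv2.remap(g,uv[:,0][None],uv[:,1][None],1)[0])
            best.append((np.clip(sgn*(v[1]-v[0]),-20,40).mean(),*c))
    return np.round(max(best),4)
E
python3 - <<'E'
from h import *
o=ctrl.observe(); print(o['t'],o['tcp_pos'],o['tool_rot'],o['grasp_force'])
f=grab('wrist','w2.png')
for n in ['wide_stand_seat','small_spool','oil_bottle','large_spool']: print(n,[(np.round(d['position'],3).tolist(),round(d['conf'],2)) for d in viewer.find_in('wrist',n)[:2]])
P=(.443,.25)
print('base',fit(f,P,.008,.045,1),'out',fit(f,P,.022,.035,-1),'in',fit(f,P,.022,.031,1))
P=(.633,.292)
print('SS',fit(f,P,.05,.018,-1),fit(f,P,.05,.018,1))
E
```

```text
6.925 [0.44257542 0.29955676 0.23945108] [1.79980535e+02 2.07832141e-02 9.00124773e+01] 31.081266403198242
wide_stand_seat [([0.44, 0.268, 0.007], 0.71), ([0.443, 0.304, 0.248], 0.71)]
small_spool [([0.629, 0.298, 0.051], 0.86)]
oil_bottle [([0.725, 0.226, 0.008], 0.76)]
large_spool [([0.443, 0.308, 0.249], 0.93)]
base [25.5634  0.443   0.249 ] out [19.5108  0.443   0.247 ] in [17.4237  0.442   0.244 ]
SS [9.908 0.628 0.292] [22.4067  0.636   0.297 ]
```

View pics/w2.png

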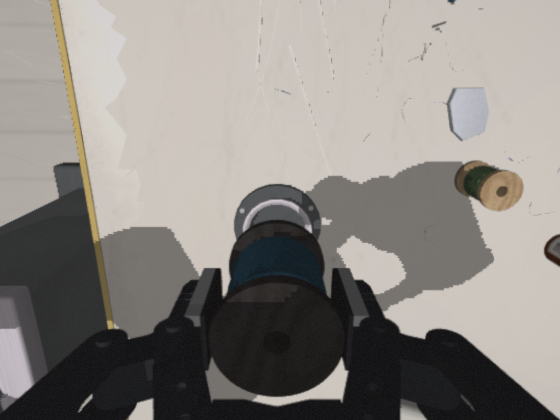

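The held spool is upright, with its top at (277,340), and the stand behind it spans columns 235–321. The small spool's top is at (500,188).

To row units: 0.14 m / 0.6 = 0.2333, -0.051 m / 0.6 = -0.085.

drive_tool(
  increments=[-0.05,0,0,0,-0.085,0,0.05,0,-0.085,0,0.1333,0,-0.085,0,0.2,0,-0.085,0,0.2333,0,-0.085,0,0.2333,0,-0.085,0,0.2333,0],
)

```text
t: 8.05
tcp_pos: [0.4433, 0.249, 0.1003]
tool_rot: [179.9, -0.0, 90.0]
ft_force: [0.9, -0.5, -0.6]
opening: 0.555
grasp_force: 31.1
```

```bash
python3 - <<'E'
from h import *
a=grab('scene');b=grab('side');o=ctrl.observe();print(o['tcp_pos'])
def crop(f,x,y):
    im=cv2.cvtColor(np.array(f['frame']),cv2.COLOR_RGB2BGR)[y-50:y+50,x-65:x+65]
    return cv2.resize(im,None,fx=3,fy=4.5*2/3,interpolation=cv2.INTER_CUBIC)
cv2.imwrite('pics/c1.png',np.hstack([crop(a,153,230),crop(b,297,290)]))
E
```

```text
[0.44332266 0.24919131 0.10051912]
```

View pics/c1.png

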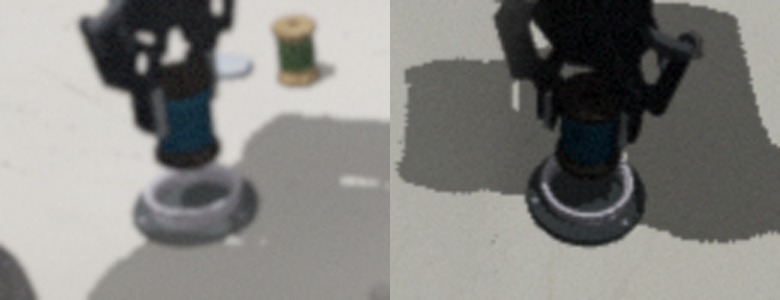

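Scene view: the spool's bottom is at crop column 187 and the stand at 196. Side view: 199 and 196. I'll compare both offsets with the calibration.

```bash
python3 - <<'E'
from h import *
for c in ['scene','side']:
    f=grab(c); print(c,proj(f,[(.443,.249,.049),(.443,.249,.004),(.448,.249,.004),(.443,.254,.004)]).round(1).tolist())
E
```

```text
scene [[150.0, 229.7], [152.6, 247.7], [154.1, 246.5], [150.8, 247.1]]
side [[298.3, 292.2], [297.6, 305.7], [295.5, 305.1], [297.0, 307.3]]
```

Both match to within about 1 mm, so I'm lowering it.

To row units: 0.04 m / 0.6 = 0.0667, 0.037 m / 0.6 = 0.0617.

drive_tool(
  increments=[0,0,0.025,0,0,0,0.0417,0,0,0,0.0533,0,0,0,0.0617,0,0,0,0.0667,0,0,0,0.0667,0,0,0,0.0667,0],
)

```text
t: 9.12
tcp_pos: [0.4426, 0.2491, 0.0594]
tool_rot: [180.0, -0.0, 90.0]
ft_force: [0.4, -0.4, -0.2]
opening: 0.553
grasp_force: 31.2
```

To row units: 0.002 m / 0.6 = 0.0033, 0.001 m / 0.6 = 0.0017.

drive_tool(
  increments=[0,0,0.0017,0,0,0,0.0033,0,0,0,0.0033,0,0,0,0.0033,0],
)

```text
t: 9.62
tcp_pos: [0.4427, 0.2492, 0.0592]
tool_rot: [179.9, -0.0, 90.0]
ft_force: [-5.4, -1.9, 18.1]
opening: 0.555
grasp_force: 33.0
```

It's on the floor, so I release and rise.

drive_tool(
  increments=[0,0,0,0,0,0,0,0,0,0,0,0,0,0,0,0],
  jaw=0.066,
)

```text
t: 10.12
tcp_pos: [0.4425, 0.249, 0.0571]
tool_rot: [-180.0, 0.0, 90.0]
ft_force: [-0.7, 0.5, -0.1]
opening: 0.772
grasp_force: 0.0
```

To row units: -0.18 m / 0.6 = -0.3, -0.17 m / 0.6 = -0.2833.

drive_tool(
  increments=[0,0,-0.0333,0,0,0,-0.1,0,0,0,-0.1833,0,0,0,-0.25,0,0,0.0667,-0.2833,0,0,0.1333,-0.3,0,0,0.2,-0.3,0,0,0.2667,-0.3,0,0.0333,0.3,-0.3,0,0.0833,0.3,-0.3,0,0.0833,0.3,-0.3,0,0.0833,0.3,-0.3,0],
)

```text
t: 11.62
tcp_pos: [0.6223, 0.2986, 0.237]
tool_rot: [-180.0, 0.0, 90.0]
ft_force: [0.1, -0.5, -0.3]
opening: 0.774
grasp_force: 0.0
```

```bash
python3 - <<'E'
from h import *
o=ctrl.observe(); print(o['t'],o['tcp_pos'],o['tool_rot'])
f=grab('wrist','w3.png')
for n in ['small_spool','oil_bottle','large_spool']: print(n,[(np.round(d['position'],3).tolist(),round(d['conf'],2)) for d in viewer.find_in('wrist',n)[:2]])
for P in [(.634,.294)]: print('SS',fit(f,P,.05,.018,-1),fit(f,P,.05,.018,1))
print('LS',fit(f,(.443,.249),.07,.024,1))
E
```

```text
11.625 [0.62231494 0.29859411 0.23695625] [-1.79967729e+02  4.01628451e-02  9.00140421e+01]
small_spool [([0.638, 0.298, 0.046], 0.91)]
oil_bottle [([0.735, 0.229, 0.058], 0.69)]
large_spool [([0.451, 0.249, 0.07], 0.85)]
SS [6.7488 0.622  0.282 ] [17.5436  0.637   0.3   ]
LS [29.6995  0.445   0.248 ]
```

View pics/w3.png

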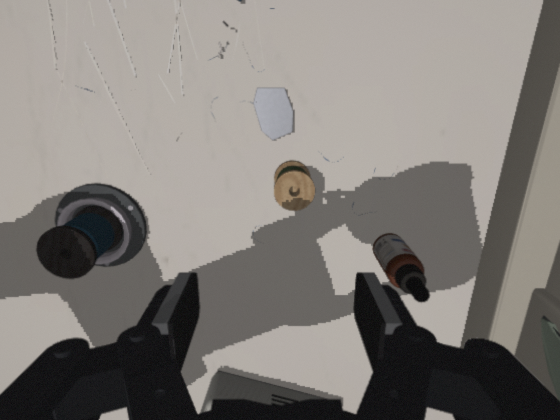

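The small spool's top is at (294,190), the large one is seated in its cup at (68,250) (top), and the bottle stands clear at (405,265).

```bash
python3 - <<'E'
from h import *
f=grab('wrist'); print(back(f,(294,190),.05),fit(f,(.638,.298),.05,.0175,1),'bottle',back(f,(386,240),0))
E
```

```text
[0.63789422 0.29696243 0.05      ] [17.1673  0.636   0.308 ] bottle [0.73791688 0.2288287  0.        ]
```

To row units: 0.192 m / 0.6 = 0.32, -0.001 m / 0.6 = -0.0017.

drive_tool(
  increments=[-0.0017,0.025,0.05,0,-0.0017,0.025,0.1333,0,-0.0017,0.025,0.2,0,-0.0017,0.025,0.25,0,-0.0017,0.025,0.2917,0,-0.0017,0.025,0.32,0,-0.0017,0.025,0.32,0,-0.0017,0.025,0.32,0],
  jaw=0.058,
)

```text
t: 12.88
tcp_pos: [0.6382, 0.2982, 0.0466]
tool_rot: [179.9, -0.0, 90.0]
ft_force: [0.9, 0.2, -0.5]
opening: 0.677
grasp_force: 0.0
```

drive_tool(
  increments=[0,0,0,0,0,0,0,0,0,0,0,0,0,0,0,0,0,0,0,0,0,0,0,0],
  jaw=0.02,
  grip_force=30,
)

```text
t: 13.62
tcp_pos: [0.6382, 0.2983, 0.0468]
tool_rot: [179.9, -0.0, 90.0]
ft_force: [-0.8, -0.6, 5.9]
opening: 0.411
grasp_force: 30.3
```

To row units: -0.36 m / 0.6 = -0.6, -0.21 m / 0.6 = -0.35.

drive_tool(
  increments=[0,0,-0.05,0,0,0,-0.1333,0,0,0,-0.2167,0,0,0,-0.2833,0,-0.0333,-0.0133,-0.3167,0,-0.1,-0.0367,-0.3167,0,-0.1833,-0.0683,-0.3167,0,-0.2667,-0.1,-0.3167,0,-0.35,-0.13,-0.3167,0,-0.4333,-0.1617,-0.3167,0,-0.5167,-0.1933,-0.3167,0,-0.6,-0.2233,-0.3167,0],
)

```text
t: 15.12
tcp_pos: [0.5026, -0.0634, 0.2355]
tool_rot: [180.0, 0.0, 90.0]
ft_force: [0.5, -0.5, -0.5]
opening: 0.411
grasp_force: 30.2
```

To row units: -0.165 m / 0.6 = -0.275, -0.14 m / 0.6 = -0.2333.

drive_tool(
  increments=[-0.0833,-0.03,0,0,-0.1667,-0.0617,0,0,-0.2333,-0.0867,0,0,-0.275,-0.1025,0.0333,0,-0.275,-0.1025,0.1167,0,-0.275,-0.1025,0.1833,0,-0.275,-0.1025,0.2167,0,-0.275,-0.1025,0.2333,0,-0.275,-0.1025,0.2333,0,-0.275,-0.1025,0.2333,0],
)

```text
t: 16.38
tcp_pos: [0.4426, -0.2273, 0.0963]
tool_rot: [179.9, 0.1, 90.0]
ft_force: [0.1, 0.5, -0.2]
opening: 0.412
grasp_force: 30.1
```

```bash
python3 - <<'E'
from h import *
a=grab('scene');b=grab('side');o=ctrl.observe();p=o['tcp_pos'];print(o['t'],p)
def crop(f,x,y):
    im=cv2.cvtColor(np.array(f['frame']),cv2.COLOR_RGB2BGR)[y-45:y+45,x-50:x+50]
    return cv2.resize(im,None,fx=4,fy=4,interpolation=cv2.INTER_CUBIC)
cv2.imwrite('pics/c2.png',np.hstack([crop(a,367,300),crop(b,342,180)]))
q=[(p[0],p[1],p[2]-.0468),(.4425,-.2265,.004),(.4425,-.2265,.022)]
print((proj(a,q)-[317,255]).round(1).tolist(),(proj(b,q)-[292,135]).round(1).tolist())
E
```

```text
16.475 [ 0.44252962 -0.22726883  0.09626528]
[[51.9, 40.1], [49.2, 60.2], [50.1, 52.3]] [[51.3, 47.0], [49.8, 59.1], [50.4, 54.4]]
```

View pics/c2.png

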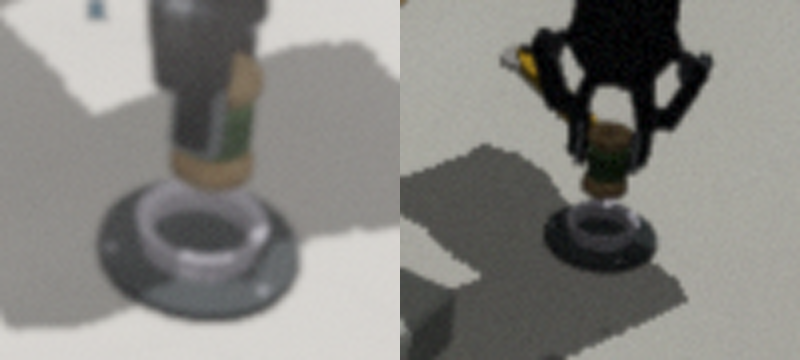

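Scene view: spool bottom at column 211, base at 198. Side view: 204 and 200. Both agree with the prediction, so I'm lowering it.

To row units: 0.0425 m / 0.6 = 0.0708, 0.041 m / 0.6 = 0.0683.

drive_tool(
  increments=[0,0,0.025,0,0,0,0.0417,0,0,0,0.0533,0,0,0,0.0617,0,0,0,0.0683,0,0,0,0.0708,0,0,0,0.0708,0,0,0,0.0708,0],
)

```text
t: 17.48
tcp_pos: [0.442, -0.227, 0.0547]
tool_rot: [180.0, 0.0, 90.0]
ft_force: [-5.7, 3.4, 20.1]
opening: 0.413
grasp_force: 32.2
```

drive_tool(
  increments=[0,0,0,0,0,0,0,0,0,0,0,0,0,0,0,0],
  jaw=0.058,
)

```text
t: 17.98
tcp_pos: [0.442, -0.227, 0.0526]
tool_rot: [-180.0, -0.0, 90.0]
ft_force: [-0.2, -0.8, -0.7]
opening: 0.68
grasp_force: 0.0
```

To row units: 0.275 m / 0.6 = 0.4583, 0.23 m / 0.6 = 0.3833.

drive_tool(
  increments=[0,0,-0.0333,0,0,0,-0.1,0,0,0,-0.1833,0,0,0,-0.25,0,0.05,0.025,-0.2833,0,0.1333,0.065,-0.3,0,0.2167,0.105,-0.3,0,0.3,0.1467,-0.3,0,0.3833,0.1867,-0.3,0,0.4583,0.225,-0.3,0,0.4583,0.225,-0.3,0,0.4583,0.225,-0.3,0],
)

```text
t: 19.48
tcp_pos: [0.5767, 0.0479, 0.2324]
tool_rot: [-179.9, 0.0, 90.0]
ft_force: [0.0, -0.3, -0.0]
opening: 0.682
grasp_force: 0.0
```

```bash
python3 - <<'E'
from h import *
o=ctrl.observe(); print(o['t'],o['tcp_pos'],o['tool_rot'],o['q'])
f=grab('wrist','w4.png')
for c,n in [('wrist','speed_dial'),('wrist','winder'),('wrist','narrow_stand_seat'),('wrist','small_spool')]: print(n,[(np.round(d['position'],3).tolist(),round(d['conf'],2)) for d in viewer.find_in(c,n)[:2]])
print('skirt',fit(f,(.577,-.004),.069,.032,1)); print('SS',fit(f,(.4425,-.2265),.058,.018,1),fit(f,(.4425,-.2265),.058,.018,-1))
grab('side','s4.png')
for n in ['small_spool','large_spool']:print(n,[(np.round(d['position'],3).tolist(),round(d['conf'],2)) for d in viewer.find_in('side',n)[:2]])
E
```

```text
19.475 [0.57668433 0.04793448 0.23237666] [-1.79944499e+02  2.00991857e-02  9.00356572e+01] [-2.82365486e+00  2.63374699e+01  8.06995409e+01 -2.38842332e-02
  7.30174194e+01 -2.85231534e+00]
speed_dial [([0.577, 0.001, 0.067], 0.81)]
winder [([0.593, 0.009, 0.058], 0.61)]
narrow_stand_seat [([0.416, -0.234, 0.005], 0.8)]
small_spool []
skirt [ 3.62383e+01  5.77000e-01 -4.00000e-03]
SS [ 0.0227  0.4535 -0.2145] [ 0.      0.4545 -0.2155]
small_spool [([0.443, -0.218, 0.042], 0.5)]
large_spool [([0.44, 0.259, 0.066], 0.76)]
```

View pics/w4.png

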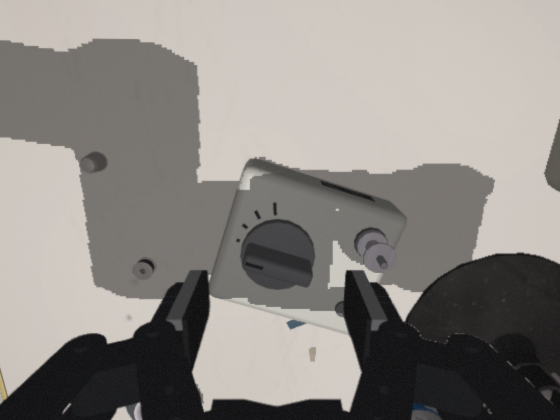

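View pics/s4.png

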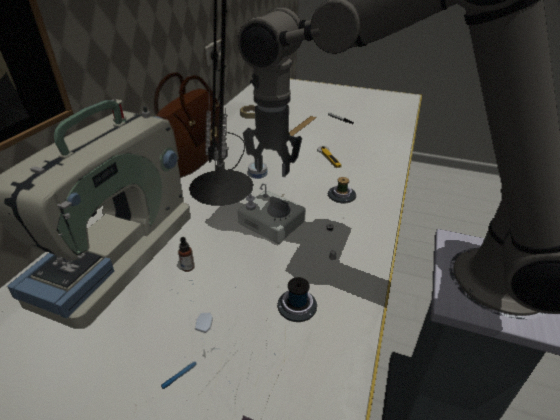

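Both spools stand upright in their cups, at (343,187) and (297,293) in the side view. The dial is at rest, centred at (277,255) in the wrist view, with its bar near -16.5°.

To row units: 0.08 m / 0.6 = 0.1333, -0.052 m / 0.6 = -0.0867, -1.283 rad / 4 = -0.3208.

drive_tool(
  increments=[-0.0333,0,0,-0.045,-0.0667,0,0,-0.09,-0.0867,0,0,-0.135,-0.0867,0,0.0333,-0.18,-0.0867,0,0.0833,-0.225,-0.0867,0,0.1167,-0.27,-0.0867,0,0.1333,-0.315,-0.0867,0,0.1333,-0.3208,-0.0867,0,0.1333,-0.3208,-0.0867,0,0.1333,-0.3208],
  jaw=0.045,
)

```text
t: 21.12
tcp_pos: [0.5774, -0.0041, 0.1536]
tool_rot: [180.0, 0.1, 163.4]
ft_force: [-0.2, -0.2, 0.0]
opening: 0.527
grasp_force: 0.0
```

To row units: 0.0555 m / 0.6 = 0.0925, 0.05 m / 0.6 = 0.0833.

drive_tool(
  increments=[0,0,0.0333,0,0,0,0.0633,0,0,0,0.0833,0,0,0,0.0925,0,0,0,0.0925,0,0,0,0.0925,0],
)

```text
t: 21.88
tcp_pos: [0.5774, -0.004, 0.098]
tool_rot: [180.0, 0.1, 163.5]
ft_force: [0.6, 0.9, -0.2]
opening: 0.529
grasp_force: 0.0
```

drive_tool(
  increments=[0,0,0,0,0,0,0,0,0,0,0,0,0,0,0,0,0,0,0,0,0,0,0,0],
  jaw=0.0,
  grip_force=40,
)

```text
t: 22.62
tcp_pos: [0.5768, -0.0058, 0.0981]
tool_rot: [-179.9, 0.0, 163.5]
ft_force: [-3.6, -8.1, 4.4]
opening: 0.153
grasp_force: 40.2
```

To row units: -0.002 m / 0.6 = -0.0033, 1.22 rad / 4 = 0.305.

drive_tool(
  increments=[0,-0.0033,0,0.025,0,-0.0033,0,0.055,0,-0.0033,0,0.085,0,-0.0033,0,0.115,0,-0.0033,0,0.145,0,-0.0033,0,0.175,0,-0.0033,0,0.205,0,-0.0033,0,0.235,0,-0.0033,0,0.265,0,-0.0033,0,0.29,0,-0.0033,0,0.305,0,-0.0033,0,0.305],
)

```text
t: 24.12
tcp_pos: [0.5774, -0.0057, 0.0981]
tool_rot: [179.8, 0.0, 93.6]
ft_force: [1.5, 1.7, 3.0]
opening: 0.154
grasp_force: 39.1
```

```bash
python3 - <<'E'
from h import *
o=ctrl.observe(); print({k:np.round(o[k],3).tolist() for k in ['t','tcp_pos','tool_rot','ft_force','wrist_torque','opening','grasp_force']})
f=grab('wrist','w5.png'); im=cv2.imread('pics/w5.png')[250:420,180:400]; cv2.imwrite('pics/w5c.png',cv2.resize(im,None,fx=3,fy=3,interpolation=cv2.INTER_CUBIC))
E
```

```text
{'t': 24.125, 'tcp_pos': [0.577, -0.006, 0.098], 'tool_rot': [179.846, 0.007, 93.649], 'ft_force': [1.506, 1.732, 2.977], 'wrist_torque': [0.328, -0.46, 0.062], 'opening': 0.154, 'grasp_force': 39.052}
```

View pics/w5c.png

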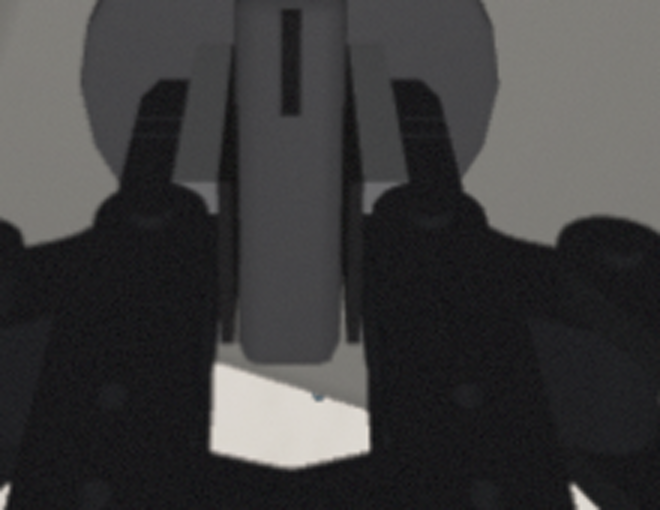

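The bar is firmly between the pads, turned about 1.22 rad, and the box edge confirms the winder's 16.5° yaw. I'll hold briefly, then hand in.

drive_tool(
  increments=[0,0,0,0,0,0,0,0,0,0,0,0,0,0,0,0,0,0,0,0,0,0,0,0],
)

```text
t: 24.92
tcp_pos: [0.5774, -0.0057, 0.098]
tool_rot: [179.9, 0.0, 93.6]
ft_force: [2.7, 3.3, 4.6]
opening: 0.156
grasp_force: 39.5
```

```bash
python3 -c "
from workcell import ctrl
o=ctrl.observe();print(o['tool_rot'],o['wrist_torque'],o['grasp_force'],o['ft_force']);print(ctrl.sign_off())"
```

```text
[1.79852332e+02 8.36495710e-04 9.36370692e+01] [ 0.49709401 -0.6682771   0.04683947] 39.51208770275116 [2.66468145 3.30000327 4.64354008]
the job is handed in; nothing more can be done
None
```

Both spools are seated upright in their matching cups, the gripper is holding the dial at the third click (about 1.22 rad, worked out from the tool angle and the pictures), and the job is handed in at about 25 s; no verdict came back.

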